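# Line up the specimen pots by size for embedding

## Task

Set the four blue-lidded specimen pots out on the tray in order of size, so that the small biopsies are dealt with first: one pot centred on each round mark, the smallest on the red mark, rising in size along the row to the largest on the black mark. Keep the pots upright, let go of them all, and leave the yellow-lidded pot where it stands.

Things in the scene. Friction and masses are not known exactly. Their poses are not given: they have to be found in the camera images.
- pot_small: the smallest of the four blue-lidded specimen pots: a closed upright white plastic pot with a blue screw lid (top 14 mm), plain round cylinder 32 mm in diameter and 46 mm tall, about 40 g. Origin at the centre of its underside, z up. Starts standing on the bench (z = 0), in the near row
- pot_medium: the second smallest of the four blue-lidded specimen pots: a closed upright white plastic pot with a blue screw lid (top 14 mm), plain round cylinder 41 mm in diameter and 58 mm tall, about 70 g. Origin at the centre of its underside, z up. Starts standing on the bench (z = 0), in the near row
- pot_large: the second largest of the four blue-lidded specimen pots: a closed upright white plastic pot with a blue screw lid (top 14 mm), plain round cylinder 50 mm in diameter and 72 mm tall, about 120 g. Origin at the centre of its underside, z up. Starts standing on the bench (z = 0), in the near row
- pot_extra_large: the largest of the four blue-lidded specimen pots: a closed upright white plastic pot with a blue screw lid (top 14 mm), plain round cylinder 60 mm in diameter and 86 mm tall, about 190 g. Origin at the centre of its underside, z up. Starts standing on the bench (z = 0), in the near row
- mark_red: red flat round mark, 70 mm in diameter, on the aluminium tray (100 x 350 mm, 8 mm thick, fixed to the bench, long side roughly along y). Four marks lie in one straight row along the tray, 85 mm apart centre to centre: red and black at the two ends (either way round), the two grey ones between. Origin at its centre, on the tray's top face (8 mm above the bench); only a marking, 0.6 mm high, nothing to bump into
- mark_grey_a: one of the two grey marks (either may be the one beside red): a grey flat round mark, 70 mm in diameter, on the aluminium tray (100 x 350 mm, 8 mm thick, fixed to the bench, long side roughly along y). Four marks lie in one straight row along the tray, 85 mm apart centre to centre: red and black at the two ends (either way round), the two grey ones between. Origin at its centre, on the tray's top face (8 mm above the bench); only a marking, 0.6 mm high, nothing to bump into
- mark_grey_b: the other grey mark: a grey flat round mark, 70 mm in diameter, on the aluminium tray (100 x 350 mm, 8 mm thick, fixed to the bench, long side roughly along y). Four marks lie in one straight row along the tray, 85 mm apart centre to centre: red and black at the two ends (either way round), the two grey ones between. Origin at its centre, on the tray's top face (8 mm above the bench); only a marking, 0.6 mm high, nothing to bump into
- mark_black: black flat round mark, 70 mm in diameter, on the aluminium tray (100 x 350 mm, 8 mm thick, fixed to the bench, long side roughly along y). Four marks lie in one straight row along the tray, 85 mm apart centre to centre: red and black at the two ends (either way round), the two grey ones between. Origin at its centre, on the tray's top face (8 mm above the bench); only a marking, 0.6 mm high, nothing to bump into
- pot_yellow: the yellow-lidded pot, which stays where it is: closed upright white plastic pot with a yellow lid, 46 mm in diameter, 64 mm tall, about 150 g, standing on the bench in the same near row as the blue-lidded pots, 110 mm or more between the centres of neighbours. Low loose things (at most 12 mm high: wax blocks, forceps, a marker pen) lie between the pots of the row, on their +y and -y sides; their -x and +x sides are free. Origin at the centre of its underside, z up
Not all that is in view belongs to the job. Leave any turquoise look-alike of the pot_extra_large alone. Leave any green look-alike of the pot_large alone.

How it is judged (in metres and radians):
At the end, for the whole second after the job is handed in: By size from the red mark to the black, one blue-lidded pot per mark, centred within 12 mm, standing on the tray (within 6 mm), upright (0.1 rad), released, at rest; yellow-lidded pot upright (0.1 rad), within 30 mm of its start (horizontal distance between pot_small and mark_red below 0.012 m and horizontal distance between pot_extra_large and mark_black below 0.012 m and (horizontal distance between pot_medium and mark_grey_a below 0.012 m or horizontal distance between pot_medium and mark_grey_b below 0.012 m) and horizontal distance between pot_medium and mark_red below 0.115 m and (horizontal distance between pot_large and mark_grey_a below 0.012 m or horizontal distance between pot_large and mark_grey_b below 0.012 m) and horizontal distance between pot_large and mark_black below 0.115 m and angle between each of pot_small, pot_medium, pot_large, pot_extra_large, pot_yellow's own z axis and vertical below 0.1 rad and z of pot_small in the frame of mark_red between -0.006 and 0.006 m and linear speed of each of pot_small, pot_medium, pot_large, pot_extra_large below 0.02 m/s and z of pot_medium in the frame of mark_red between -0.006 and 0.006 m and z of pot_large in the frame of mark_red between -0.006 and 0.006 m and z of pot_extra_large in the frame of mark_red between -0.006 and 0.006 m and distance of pot_yellow from where it was at the start of the episode below 0.03 m); the robot touches nothing.
It fails at once if a blue-lidded pot is tipped over (angle between any of pot_small, pot_medium, pot_large, pot_extra_large's own z axis and vertical above 0.7 rad).
It fails at once if the yellow-lidded pot is moved by more than 30 mm or tipped (distance of pot_yellow from where it was at the start of the episode above 0.03 m or angle between pot_yellow's own z axis and vertical above 0.4 rad).
It also fails if it takes over 86 s, if anything falls off the work surface, if the arm or the gripper's body presses on something with over 40 N, if the wrist force passes 120 N, or if a joint passes its speed limit or range.

## Robot

A 7-joint arm with a two-finger parallel gripper is mounted at the origin on the work surface. World frame = base frame: x ahead of the robot, y to its left, z up, the work surface at z = 0. Lengths are in m, angles in degrees, forces in N, time in s.
With the tool pointing down it reaches from about 0.425 to 0.875 m from the base axis. Payload 9.9 kg.
Tool frame: the origin (TCP) lies at the very end of the fingers, on their centre line; the grasp point (between the pads) lies 19 mm behind it (arm.grasp_offset is the distance from the TCP to the grasp point, in m); z points along the fingers, y is the line along which they close (so a half turn about z gives the same grasp; the last joint's range is limited). The gripper opens to 85 mm and grips with 20 to 120 N. Pads are 22 mm wide; open, the fingers measure 114 mm over their backs; the gripper's body (76 mm by 85 mm) begins 54 mm behind the grasp point. The pads swing forward as they close: fully open they stand 13 mm farther back than shut.
Start: joints at [-78.713, 32.985, 1.427, 82.34, -0.859, 64.687, -3.237], TCP at [0.187, 0.649, 0.231] pointing down, gripper open.
Joint ranges: [-157.87, 157.87], [-19.46, 123.44], [-87.15, 90], [11.01, 140.99], [-62.26, 242.26], [9.8, 113.94], [-161.44, 161.44]. Speed limits (degrees/s): [127.2, 127.2, 172.46, 172.46, 180, 180, 180].

## Interface

Orientations are given as [roll, pitch, yaw] about the fixed x, y, z axes, in that order (R = Rz(yaw) Ry(pitch) Rx(roll)).
In Python, from rig import arm, snapshot gives the robot as it stands. The module is installed in compiled form; this text tells all that it offers.
- The arm moves only by the tool play_rows, never from a script. Its argument "rows" is a list of rows, each an object of numbers: "grip": the gripper's target within -1 to 1 (shut at 1, half-way at 0, fully open at -1); "x", "y", "z": the shift along the world's x, y, z in mm; "roll": the turn about the world's z in degrees. In form: [{"grip": .., "x": .., "y": .., "z": .., "roll": ..}, ...]. A call has exactly 5 rows; each row shifts and turns the commanded pose from where the row before left it; what a row does not reach is not made up. A row lasts 1/8 s, in which the tool goes at most 62.5 mm and 10.7 degrees, less where a joint would pass 70% of its speed; a pose out of reach is approached as far as the arm can. A call is refused whole if a number of a shift passes 62.5 or a number of a turn 10.7, either way. A call with a gripper value outside its range is refused whole. The fingers move at their own pace and stop on an object; the grip force is fixed at half the most. Time passes only in rows, so rows that do not move let the fingers close, or fill a call up. It gives the time, the measured TCP pose, the force, the opening and the grip force at its end, in the units of the state.
- arm.state(): the state, without advancing time (a new reading comes with each control period).
- snapshot(name): name is "scene" or "side" or "wrist"; returns a dict with "frame" (480x640x3 uint8, red, green, blue), "camera_matrix" (3x3 intrinsics, pixels), "position" and "rotation" of the camera in the world. Camera axes: x right, y up, looking along -z (the intrinsics and any distortion apply to the point x, -y, -z); pixel columns grow to the right and rows downward; lengths in m; the calibration is good to about 2 mm. A picture is of the moment at which its call begins. There is no depth.
- arm.finish_job(): hands the job in; it is judged then, once.
The state is a dict: "t": time; "q": joint angles; "dq": joint speeds; "effort": joint torques, N m; "tcp_pos": TCP position; "orientation": TCP orientation; "wrist_force": force on the tool from outside, world axes, zero at the start; "torque": the same for the moment, N m; "width": finger opening in m; "gripper_force": force on a finger pad.
Only numpy, scipy, OpenCV 4.12 (cv2) and the standard library are available. Lean on these libraries where they do the work, as an engineer would, in place of code of your own. Each camera call takes 0.05 s, during which the arm holds its last target. There are 200 camera calls.

## Working session

There is one attempt and no reset: what is moved stays moved. The work goes in short steps, Python scripts to look and compute and a tool call to move; the robot and the scene stay as the last step left them, time stands still between calls to the robot, and variables do not carry over. Pictures are saved under pics/ and viewed, at most 14 in all, crops included, and the job is handed in when it is done.

Besides the shell and the picture viewer there is one more tool, called after ">>>" as name(argument=value, ...), one argument or row to a line, values as JSON. play_rows: Moves the arm, as the interface text tells. Its arguments: {"type":"object","properties":{"rows":{"type":"array"}},"required":["rows"]}

```bash
mkdir -p pics; python3 - <<'E'
from rig import arm,snapshot
import cv2,numpy as np
print(arm.state())
for n in ("scene","side"):
    s=snapshot(n);cv2.imwrite(f"pics/{n}0.png",s["frame"][:,:,::-1]);print(n,s["camera_matrix"],s["position"],s["rotation"],[k for k in s])
E
```

```text
{'t': 0.0, 'q': array([-78.71466883,  33.0312693 ,   1.42519732,  82.38702039,
        -0.85882001,  64.68655536,  -3.24034616]), 'dq': array([-0.0142303 , -0.04870842, -0.08195244,  0.05711591,  0.10604762,
        0.0522881 ,  0.03122351]), 'effort': array([-7.62883119e-04, -7.65765166e+01,  2.25007698e+00, -2.85975730e+01,
        1.51651452e-02,  1.25356636e-02,  4.40599621e-06]), 'tcp_pos': array([0.18692537, 0.64812431, 0.23045606]), 'orientation': array([-1.79905968e+02,  6.39168764e-03,  1.63910902e+02]), 'wrist_force': array([ 0.4823579 , -0.14026588, -0.37569933]), 'torque': array([0.00475707, 0.01332033, 0.02515692]), 'gripper_force': 0.0, 'width': 0.085374049711113}
scene [[617.79355521   0.         328.45998445]
 [  0.         617.79355521 238.454014  ]
 [  0.           0.           1.        ]] [ 1.12368738 -0.45393704  0.74129982] [48.67412759 -1.01145254 56.59698932] ['frame', 'camera_matrix', 'position', 'rotation']
side [[470.69746417   0.         315.75558532]
 [  0.         470.69746417 242.72174699]
 [  0.           0.           1.        ]] [ 0.08988024 -0.41075954  0.71021378] [ 41.25218787  -0.66328548 -42.09055896] ['frame', 'camera_matrix', 'position', 'rotation']
```

View pics/scene0.png

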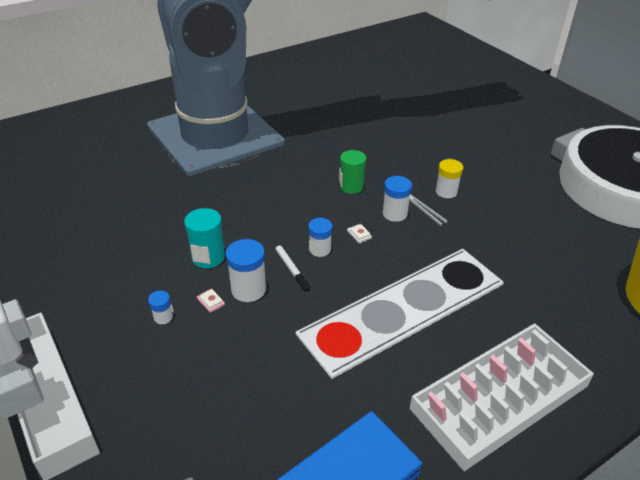

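View pics/side0.png

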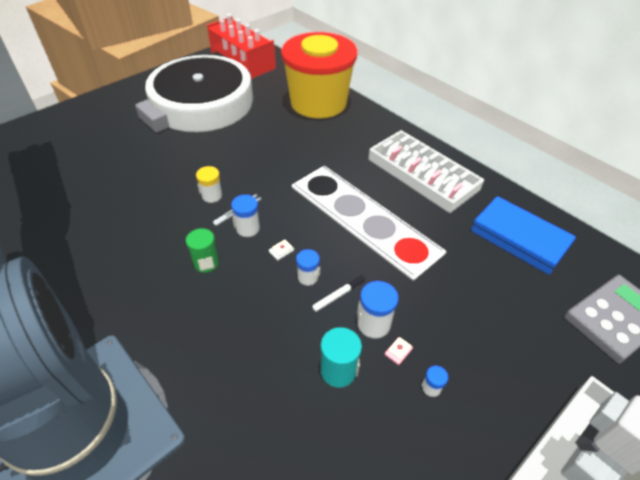

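Both views show the near row, in scene pixels: small (160,307), XL (246,270), medium (320,237), large (397,198) and yellow (449,178). The tray runs from red (339,339) to black (463,275). Next I triangulate the colour-blob centroids; a cylinder's silhouette is centrally symmetric, so its centroid is the lid centre.

```bash
cat > h.py <<'E'
from rig import arm,snapshot
import cv2,numpy as np
from scipy.spatial.transform import Rotation as Ro
def ray(s,u,v):
    K=s["camera_matrix"];r=np.asarray(s["rotation"])
    R=r if r.shape==(3,3) else Ro.from_euler("xyz",r,degrees=True).as_matrix()
    d=R@np.array([(u-K[0,2])/K[0,0],-(v-K[1,2])/K[1,1],-1]);return np.array(s["position"]),d/np.linalg.norm(d)
def plane(s,u,v,z):
    p,d=ray(s,u,v);return p+d*(z-p[2])/d[2]
def tri(a,b):
    A=sum(np.eye(3)-np.outer(d,d) for p,d in(a,b));B=sum((np.eye(3)-np.outer(d,d))@p for p,d in(a,b))
    x=np.linalg.solve(A,B);return x,max(np.linalg.norm(np.cross(x-p,d)) for p,d in(a,b))
C={"blue":((100,120,60),(118,255,255)),"yellow":((20,150,90),(32,255,255)),"red":((0,190,90),(6,255,255)),
"grey":((0,0,90),(179,40,175)),"black":((0,0,0),(179,255,45))}
def blobs(s,c,amin=60,amax=6000,box=None):
    hsv=cv2.cvtColor(s["frame"],cv2.COLOR_RGB2HSV);m=cv2.inRange(hsv,*map(np.array,C[c]))
    if c!="black": m=cv2.morphologyEx(m,cv2.MORPH_OPEN,np.ones((3,3),np.uint8))
    n,_,st,ce=cv2.connectedComponentsWithStats(m)
    return [(int(st[i,4]),ce[i].round(1),st[i,:4]) for i in range(1,n) if amin<st[i,4]<amax]
E
python3 - <<'E'
from h import *
for n in("scene","side"):
    s=snapshot(n)
    for c in C:
        print(n,c,[(a,*p,*plane(s,*p,.0086)[:2].round(3)) for a,p,b in blobs(s,c,amin=150) if c in("blue","yellow") or a<3000])
E
```

```text
scene blue [(554, np.float64(397.6), np.float64(186.3), np.float64(0.377), np.float64(0.219)), (462, np.float64(319.8), np.float64(227.8), np.float64(0.402), np.float64(0.019)), (1083, np.float64(244.8), np.float64(254.5), np.float64(0.393), np.float64(-0.131)), (412, np.float64(159.0), np.float64(300.4), np.float64(0.416), np.float64(-0.297)), (5574, np.float64(359.8), np.float64(455.5), np.float64(0.809), np.float64(-0.183))]
scene yellow [(399, np.float64(450.4), np.float64(168.3), np.float64(0.386), np.float64(0.351)), (613, np.float64(634.3), np.float64(281.1), np.float64(0.801), np.float64(0.392))]
scene red [(1191, np.float64(338.6), np.float64(339.5), np.float64(0.637), np.float64(-0.099))]
scene grey [(363, np.float64(214.5), np.float64(117.4), np.float64(-0.056), np.float64(0.026)), (2917, np.float64(593.6), np.float64(190.1), np.float64(0.596), np.float64(0.544)), (408, np.float64(446.9), np.float64(187.2), np.float64(0.432), np.float64(0.301)), (563, np.float64(395.2), np.float64(208.4), np.float64(0.431), np.float64(0.171)), (242, np.float64(428.6), np.float64(211.0), np
[... 3155 characters left out ...]
 np.float64(0.628)), (734, np.float64(598.7), np.float64(337.9), np.float64(0.724), np.float64(-0.437)), (411, np.float64(153.2), np.float64(383.4), np.float64(0.122), np.float64(-0.008)), (2278, np.float64(613.5), np.float64(440.9), np.float64(0.576), np.float64(-0.533)), (307, np.float64(106.8), np.float64(421.9), np.float64(0.041), np.float64(-0.016)), (538, np.float64(574.6), np.float64(466.8), np.float64(0.5), np.float64(-0.512)), (231, np.float64(62.7), np.float64(466.2), np.float64(-0.033), np.float64(-0.033)), (164, np.float64(13.0), np.float64(466.5), np.float64(-0.084), np.float64(0.012))]
side black [(693, np.float64(52.1), np.float64(311.4), np.float64(0.057), np.float64(0.227))]
```

```bash
python3 - <<'E'
from h import *
a=snapshot("scene");b=snapshot("side")
C["turq"]=((84,120,50),(95,255,255));C["green"]=((50,120,40),(75,255,255))
def lid(s,c,u,v): return min((p for _,p,_ in blobs(s,c)),key=lambda p:np.hypot(*(p-(u,v))))
for n,c,p,q in [("small","blue",(159,300),(437,376)),("XL","blue",(245,254),(379,297)),("med","blue",(320,228),(307,259)),("large","blue",(398,186),(244,205)),("yel","yellow",(450,168),(207,175)),("turqbody","turq",(205,240),(340,357)),("greenbody","green",(352,172),(202,250)),("red","red",(338,339),(411,250))]:
    x,e=tri(ray(a,*lid(a,c,*p)),ray(b,*lid(b,c,*q)));print(n,(x*1000).round(1),"err",round(e*1000,1))
for u,v in [(338.6,339.5),(382.9,316.4),(424.2,294.9),(462.4,274.8)]: print((plane(a,u,v,.0086)*1000).round(1))
E
```

```text
small [ 446.  -302.8   40.1] err 0.6
XL [ 463.3 -161.2   79.6] err 0.7
med [444.1  -8.3  51.8] err 0.9
large [434.8 168.   65.7] err 1.0
yel [434.8 298.4  58. ] err 1.0
turqbody [ 354.9 -182.1   51.8] err 1.0
greenbody [322.3 149.9  43.9] err 4.9
red [636.  -98.3   7.6] err 0.1
[636.8 -99.    8.6]
[636.  -14.1   8.6]
[635.1  71.1   8.6]
[633.9 156.2   8.6]
```

>>> play_rows(
  rows=[
    {"grip":-1,"x":30,"y":-50,"z":0,"roll":-10.5},
    {"grip":-1,"x":50,"y":-30,"z":0,"roll":-10.5},
    {"grip":-1,"x":50,"y":-30,"z":0,"roll":-10.5},
    {"grip":-1,"x":50,"y":-40,"z":0,"roll":-10.5},
    {"grip":-1,"x":50,"y":-40,"z":0,"roll":-10.5},
  ],
)

```text
t: 0.92
tcp_pos: [0.416, 0.4593, 0.2315]
orientation: [180.0, -0.0, 111.1]
wrist_force: [0.1, 1.1, 0.3]
width: 0.0852
gripper_force: 0.0
```

>>> play_rows(
  rows=[
    {"grip":-1,"x":10,"y":-60,"z":0,"roll":-10.5},
    {"grip":-1,"x":10,"y":-60,"z":0,"roll":-10.5},
    {"grip":-1,"x":10,"y":-60,"z":0,"roll":0},
    {"grip":-1,"x":10,"y":-60,"z":0,"roll":0},
    {"grip":-1,"x":7,"y":-60,"z":0,"roll":0},
  ],
)

```text
t: 1.55
tcp_pos: [0.4619, 0.1587, 0.2315]
orientation: [180.0, -0.0, 90.4]
wrist_force: [1.4, -0.2, 0.7]
width: 0.0856
gripper_force: 0.0
```

>>> play_rows(
  rows=[
    {"grip":-1,"x":0,"y":-60,"z":0,"roll":0},
    {"grip":-1,"x":0,"y":-60,"z":0,"roll":0},
    {"grip":-1,"x":0,"y":-60,"z":0,"roll":0},
    {"grip":-1,"x":0,"y":-60,"z":0,"roll":0},
    {"grip":-1,"x":0,"y":-50,"z":0,"roll":0},
  ],
)

```text
t: 2.17
tcp_pos: [0.4614, -0.1318, 0.2316]
orientation: [180.0, 0.0, 90.4]
wrist_force: [1.2, 0.1, -0.1]
width: 0.0852
gripper_force: 0.0
```

>>> play_rows(
  rows=[
    {"grip":-1,"x":0,"y":-30,"z":0,"roll":0},
    {"grip":-1,"x":0,"y":0,"z":0,"roll":0},
    {"grip":-1,"x":0,"y":0,"z":0,"roll":0},
    {"grip":-1,"x":0,"y":0,"z":0,"roll":0},
    {"grip":-1,"x":0,"y":0,"z":0,"roll":0},
  ],
)

```text
t: 2.8
tcp_pos: [0.4619, -0.1585, 0.2313]
orientation: [180.0, -0.0, 90.5]
wrist_force: [-0.5, 0.7, -0.1]
width: 0.0853
gripper_force: 0.0
```

```bash
python3 - <<'E'
from h import *
s=snapshot("wrist");cv2.imwrite("pics/w1.png",s["frame"][:,:,::-1])
st=arm.state();print(st["tcp_pos"],st["orientation"],st["q"],s["position"],s["rotation"])
for a,p,b in blobs(s,"blue",300,90000): print(a,p,b,(plane(s,*p,.0796)*1000).round(1))
E
```

```text
[ 0.46181106 -0.15872901  0.23130947] [ 1.79999611e+02 -1.19512945e-02  9.04907500e+01] [ -8.47647661  19.22109669  29.871039   110.48805934 -11.81709884
  53.28406959  27.61718405] [ 0.46069644 -0.076407    0.37441655] [-18.71790579   0.04165162   0.52483906]
1809 [297.   16.2] [268   0  58  40] [444.5 -19.2  79.6]
4492 [321.2 217.2] [283 180  77  74] [ 462.5 -161.1   79.6]
2188 [630.7 284.9] [614 188  26 158] [ 725.6 -218.4   79.6]
946 [302.3 341.2] [286 324  33  35] [ 446.7 -276.7   79.6]
```

View pics/w1.png

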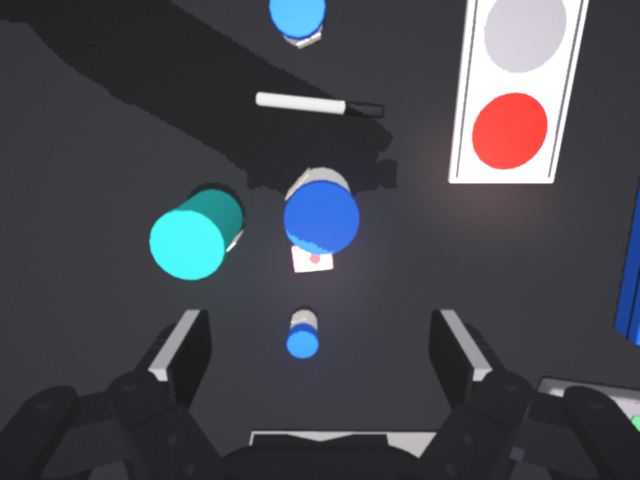

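The wrist view confirms the XL pot at (462.5, −161), lid at pixel (321,217). I'll descend and grip it.

>>> play_rows(
  rows=[
    {"grip":-1,"x":1,"y":-2,"z":-50,"roll":0},
    {"grip":-1,"x":0,"y":0,"z":-50,"roll":0},
    {"grip":-1,"x":0,"y":0,"z":-50,"roll":0},
    {"grip":-1,"x":0,"y":0,"z":-30,"roll":0},
    {"grip":-1,"x":0,"y":0,"z":-10,"roll":0},
  ],
)

```text
t: 3.48
tcp_pos: [0.4619, -0.161, 0.0398]
orientation: [-179.9, -0.0, 90.4]
wrist_force: [0.4, 0.5, 0.3]
width: 0.0853
gripper_force: 0.0
```

>>> play_rows(
  rows=[
    {"grip":-1,"x":0,"y":0,"z":0,"roll":0},
    {"grip":1,"x":0,"y":0,"z":0,"roll":0},
    {"grip":1,"x":0,"y":0,"z":0,"roll":0},
    {"grip":1,"x":0,"y":0,"z":0,"roll":0},
    {"grip":1,"x":0,"y":0,"z":0,"roll":0},
  ],
)

```text
t: 4.1
tcp_pos: [0.4634, -0.1616, 0.0427]
orientation: [179.9, 0.0, 90.4]
wrist_force: [-1.6, 0.2, 7.4]
width: 0.0592
gripper_force: 63.1
```

>>> play_rows(
  rows=[
    {"grip":1,"x":0,"y":0,"z":0,"roll":0},
    {"grip":1,"x":0,"y":0,"z":0,"roll":0},
    {"grip":1,"x":0,"y":0,"z":5,"roll":0},
    {"grip":1,"x":0,"y":0,"z":15,"roll":0},
    {"grip":1,"x":0,"y":0,"z":20,"roll":0},
  ],
)

```text
t: 4.72
tcp_pos: [0.4625, -0.1615, 0.0824]
orientation: [-180.0, -0.0, 90.4]
wrist_force: [0.1, -0.0, -1.6]
width: 0.0587
gripper_force: 64.9
```

>>> play_rows(
  rows=[
    {"grip":1,"x":10,"y":10,"z":25,"roll":0},
    {"grip":1,"x":20,"y":30,"z":15,"roll":0},
    {"grip":1,"x":25,"y":45,"z":0,"roll":0},
    {"grip":1,"x":25,"y":50,"z":0,"roll":0},
    {"grip":1,"x":25,"y":50,"z":0,"roll":0},
  ],
)

```text
t: 5.35
tcp_pos: [0.5683, 0.0251, 0.1226]
orientation: [179.9, 0.0, 90.4]
wrist_force: [1.4, -0.8, -2.0]
width: 0.0588
gripper_force: 65.0
```

>>> play_rows(
  rows=[
    {"grip":1,"x":25,"y":50,"z":0,"roll":0},
    {"grip":1,"x":20,"y":40,"z":0,"roll":0},
    {"grip":1,"x":15,"y":30,"z":0,"roll":0},
    {"grip":1,"x":7,"y":13,"z":0,"roll":-0.4},
    {"grip":1,"x":0,"y":0,"z":0,"roll":0},
  ],
)

```text
t: 5.98
tcp_pos: [0.6345, 0.1566, 0.1216]
orientation: [-180.0, 0.0, 90.1]
wrist_force: [-0.2, -0.8, -2.3]
width: 0.059
gripper_force: 65.1
```

>>> play_rows(
  rows=[
    {"grip":1,"x":0,"y":0,"z":-30,"roll":0},
    {"grip":1,"x":0,"y":0,"z":-20,"roll":0},
    {"grip":1,"x":0,"y":0,"z":-8,"roll":0},
    {"grip":1,"x":0,"y":0,"z":0,"roll":0},
    {"grip":1,"x":0,"y":0,"z":0,"roll":0},
  ],
)

```text
t: 6.6
tcp_pos: [0.6352, 0.156, 0.0643]
orientation: [179.9, -0.0, 90.0]
wrist_force: [0.7, -0.2, -2.6]
width: 0.0586
gripper_force: 65.1
```

>>> play_rows(
  rows=[
    {"grip":1,"x":0,"y":0,"z":-5,"roll":0},
    {"grip":1,"x":0,"y":0,"z":-4,"roll":0},
    {"grip":1,"x":0,"y":0,"z":-3,"roll":0},
    {"grip":1,"x":0,"y":0,"z":-1,"roll":0},
    {"grip":1,"x":0,"y":0,"z":0,"roll":0},
  ],
)

```text
t: 7.22
tcp_pos: [0.6345, 0.1566, 0.0508]
orientation: [-180.0, -0.0, 90.0]
wrist_force: [-2.8, 0.3, 5.1]
width: 0.0589
gripper_force: 65.6
```

>>> play_rows(
  rows=[
    {"grip":0,"x":0,"y":0,"z":0,"roll":0},
    {"grip":-1,"x":0,"y":0,"z":0,"roll":0},
    {"grip":-1,"x":0,"y":0,"z":0,"roll":0},
    {"grip":-1,"x":0,"y":0,"z":0,"roll":0},
    {"grip":-1,"x":0,"y":0,"z":10,"roll":0},
  ],
)

```text
t: 7.85
tcp_pos: [0.6342, 0.1564, 0.0599]
orientation: [-179.9, 0.0, 90.0]
wrist_force: [-0.3, -1.1, -0.6]
width: 0.0855
gripper_force: 0.0
```

>>> play_rows(
  rows=[
    {"grip":-1,"x":0,"y":0,"z":40,"roll":0},
    {"grip":-1,"x":0,"y":0,"z":50,"roll":0},
    {"grip":-1,"x":-40,"y":0,"z":50,"roll":0},
    {"grip":-1,"x":-60,"y":5,"z":30,"roll":0},
    {"grip":-1,"x":-60,"y":7,"z":0,"roll":0},
  ],
)

```text
t: 8.48
tcp_pos: [0.4799, 0.168, 0.2295]
orientation: [179.8, -0.1, 89.9]
wrist_force: [-1.1, 0.6, 0.2]
width: 0.0855
gripper_force: 0.0
```

>>> play_rows(
  rows=[
    {"grip":-1,"x":-40,"y":0,"z":0,"roll":0},
    {"grip":-1,"x":0,"y":0,"z":0,"roll":0},
    {"grip":-1,"x":0,"y":0,"z":0,"roll":0},
    {"grip":-1,"x":0,"y":0,"z":0,"roll":0},
    {"grip":-1,"x":0,"y":0,"z":0,"roll":0},
  ],
)

```text
t: 9.1
tcp_pos: [0.4406, 0.1679, 0.2268]
orientation: [180.0, 0.0, 90.0]
wrist_force: [0.2, 0.1, 0.2]
width: 0.0853
gripper_force: 0.0
```

```bash
python3 - <<'E'
from h import *
s=snapshot("wrist");cv2.imwrite("pics/w2.png",s["frame"][:,:,::-1])
st=arm.state();print(st["tcp_pos"],st["orientation"])
for z in(.0657,.0882):
  for a,p,b in blobs(s,"blue",300,90000): print(z,a,p,b,(plane(s,*p,z)*1000).round(1))
E
```

```text
[0.44045213 0.16785218 0.22677591] [-1.79998735e+02  3.53917653e-02  8.99656381e+01]
0.0657 3070 [312.4 211.7] [281 181  63  63] [434.  167.1  65.7]
0.0657 5458 [571.3 230.8] [526 193  91  79] [649.9 150.5  65.7]
0.0657 1444 [323.1 376.7] [302 356  43  42] [443.2   3.6  65.7]
0.0882 3070 [312.4 211.7] [281 181  63  63] [434.5 173.2  88.2]
0.0882 5458 [571.3 230.8] [526 193  91  79] [634.4 157.9  88.2]
0.0882 1444 [323.1 376.7] [302 356  43  42] [443.   21.8  88.2]
```

View pics/w2.png

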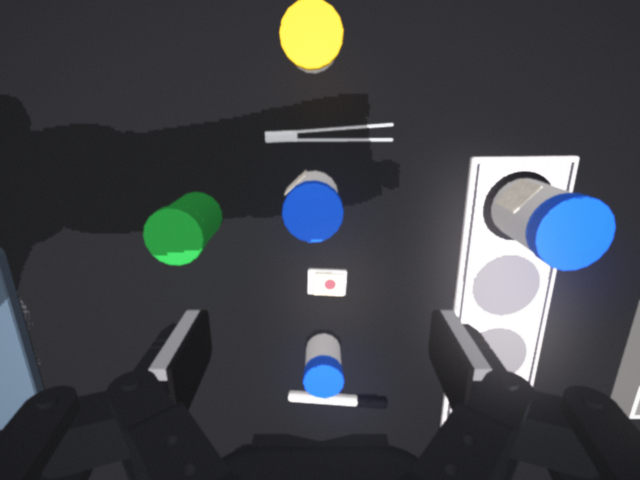

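XL stands on the black mark at (634, 158), and the large pot is at (434.5, 167.5) with its lid at pixel (312,212). The gripper has room between it and the green look-alike.

>>> play_rows(
  rows=[
    {"grip":-1,"x":-6,"y":0,"z":-55,"roll":0},
    {"grip":-1,"x":0,"y":0,"z":-50,"roll":0},
    {"grip":-1,"x":0,"y":0,"z":-50,"roll":0},
    {"grip":-1,"x":0,"y":0,"z":-30,"roll":0},
    {"grip":-1,"x":0,"y":0,"z":-10,"roll":0},
  ],
)

```text
t: 9.78
tcp_pos: [0.4334, 0.1675, 0.0303]
orientation: [-179.9, 0.1, 90.0]
wrist_force: [-0.2, 0.6, 0.9]
width: 0.0852
gripper_force: 0.0
```

>>> play_rows(
  rows=[
    {"grip":-1,"x":0,"y":0,"z":0,"roll":0},
    {"grip":1,"x":0,"y":0,"z":0,"roll":0},
    {"grip":1,"x":0,"y":0,"z":0,"roll":0},
    {"grip":1,"x":0,"y":0,"z":0,"roll":0},
    {"grip":1,"x":0,"y":0,"z":0,"roll":0},
  ],
)

```text
t: 10.4
tcp_pos: [0.4345, 0.1685, 0.0332]
orientation: [179.9, -0.1, 90.0]
wrist_force: [-1.1, -0.4, 10.7]
width: 0.0487
gripper_force: 60.3
```

>>> play_rows(
  rows=[
    {"grip":1,"x":0,"y":0,"z":0,"roll":0},
    {"grip":1,"x":0,"y":0,"z":0,"roll":0},
    {"grip":1,"x":0,"y":0,"z":10,"roll":0},
    {"grip":1,"x":0,"y":0,"z":20,"roll":0},
    {"grip":1,"x":0,"y":0,"z":30,"roll":0},
  ],
)

```text
t: 11.02
tcp_pos: [0.4334, 0.168, 0.0929]
orientation: [-179.9, 0.0, 90.0]
wrist_force: [0.5, 0.1, -0.1]
width: 0.0489
gripper_force: 62.2
```

>>> play_rows(
  rows=[
    {"grip":1,"x":10,"y":-20,"z":20,"roll":0},
    {"grip":1,"x":30,"y":-37,"z":0,"roll":0},
    {"grip":1,"x":40,"y":-40,"z":0,"roll":0},
    {"grip":1,"x":50,"y":0,"z":0,"roll":0},
    {"grip":1,"x":40,"y":0,"z":0,"roll":0},
  ],
)

```text
t: 11.65
tcp_pos: [0.6056, 0.0704, 0.113]
orientation: [179.9, 0.0, 89.9]
wrist_force: [0.4, 1.5, -1.6]
width: 0.0489
gripper_force: 62.4
```

>>> play_rows(
  rows=[
    {"grip":1,"x":25,"y":0,"z":0,"roll":0},
    {"grip":1,"x":6,"y":0,"z":0,"roll":0},
    {"grip":1,"x":0,"y":0,"z":0,"roll":0},
    {"grip":1,"x":0,"y":0,"z":-30,"roll":0},
    {"grip":1,"x":0,"y":0,"z":-20,"roll":0},
  ],
)

```text
t: 12.28
tcp_pos: [0.6332, 0.0715, 0.0615]
orientation: [-179.9, -0.0, 90.0]
wrist_force: [0.0, 0.6, -2.1]
width: 0.0489
gripper_force: 62.4
```

>>> play_rows(
  rows=[
    {"grip":1,"x":0,"y":0,"z":-10,"roll":0},
    {"grip":1,"x":0,"y":0,"z":-5,"roll":0},
    {"grip":1,"x":0,"y":0,"z":-4,"roll":0},
    {"grip":1,"x":0,"y":0,"z":-2,"roll":0},
    {"grip":1,"x":0,"y":0,"z":0,"roll":0},
  ],
)

```text
t: 12.9
tcp_pos: [0.635, 0.0711, 0.0413]
orientation: [180.0, -0.0, 90.0]
wrist_force: [0.2, 1.1, -0.2]
width: 0.0488
gripper_force: 62.3
```

>>> play_rows(
  rows=[
    {"grip":1,"x":0,"y":0,"z":-1,"roll":0},
    {"grip":0,"x":0,"y":0,"z":0,"roll":0},
    {"grip":-1,"x":0,"y":0,"z":0,"roll":0},
    {"grip":-1,"x":0,"y":0,"z":0,"roll":0},
    {"grip":-1,"x":0,"y":0,"z":0,"roll":0},
  ],
)

```text
t: 13.52
tcp_pos: [0.6349, 0.0711, 0.0399]
orientation: [180.0, 0.0, 90.0]
wrist_force: [-0.4, -0.2, 0.1]
width: 0.0855
gripper_force: 0.0
```

>>> play_rows(
  rows=[
    {"grip":-1,"x":0,"y":0,"z":30,"roll":0},
    {"grip":-1,"x":0,"y":0,"z":50,"roll":0},
    {"grip":-1,"x":0,"y":0,"z":55,"roll":0},
    {"grip":-1,"x":-40,"y":-30,"z":50,"roll":0},
    {"grip":-1,"x":-55,"y":-30,"z":0,"roll":0},
  ],
)

```text
t: 14.15
tcp_pos: [0.5465, 0.0138, 0.2221]
orientation: [179.6, 0.0, 90.1]
wrist_force: [0.5, 0.1, -0.3]
width: 0.0852
gripper_force: 0.0
```

>>> play_rows(
  rows=[
    {"grip":-1,"x":-55,"y":-19,"z":0,"roll":0},
    {"grip":-1,"x":-41,"y":0,"z":0,"roll":0},
    {"grip":-1,"x":0,"y":0,"z":0,"roll":0},
    {"grip":-1,"x":0,"y":0,"z":0,"roll":0},
    {"grip":-1,"x":0,"y":0,"z":0,"roll":0},
  ],
)

```text
t: 14.78
tcp_pos: [0.4498, -0.0042, 0.2191]
orientation: [180.0, 0.0, 90.0]
wrist_force: [0.1, -0.3, -0.1]
width: 0.0859
gripper_force: 0.0
```

```bash
python3 - <<'E'
from h import *
s=snapshot("wrist");cv2.imwrite("pics/w3.png",s["frame"][:,:,::-1])
st=arm.state();print(st["tcp_pos"],st["orientation"])
for z in(.0515,.0737,.0882):
  for a,p,b in blobs(s,"blue",300,90000): print(z,a,p,b,(plane(s,*p,z)*1000).round(1))
E
```

```text
[ 0.44957936 -0.00425948  0.21902753] [1.79989572e+02 3.60238718e-02 9.00285053e+01]
0.0515 1583 [604.9  10.9] [566   0  74  26] [652.7 141.7  51.5]
0.0515 4811 [579.  115.8] [537  79  84  75] [649.8  70.2  51.5]
0.0515 2009 [312.5 214.5] [288 189  50  51] [443.2  -9.2  51.5]
0.0515 1164 [622.8 359. ] [610 320  30  86] [ 740.6 -152.9   51.5]
0.0515 1007 [633.5 387.9] [623 332  17  99] [ 759.8 -186.8   51.5]
0.0737 1583 [604.9  10.9] [566   0  74  26] [638.1 137.2  73.7]
0.0737 4811 [579.  115.8] [537  79  84  75] [635.5  70.8  73.7]
0.0737 2009 [312.5 214.5] [288 189  50  51] [443.6  -2.9  73.7]
0.0737 1164 [622.8 359. ] [610 320  30  86] [ 719.8 -136.4   73.7]
0.0737 1007 [633.5 387.9] [623 332  17  99] [ 737.6 -167.9   73.7]
0.0882 1583 [604.9  10.9] [566   0  74  26] [628.6 134.2  88.2]
0.0882 4811 [579.  115.8] [537  79  84  75] [626.1  71.1  88.2]
0.0882 2009 [312.5 214.5] [288 189  50  51] [443.9   1.1  88.2]
0.0882 1164 [622.8 359. ] [610 320  30  86] [ 706.2 -125.6   88.2]
0.0882 1007 [633.5 387.9] [623 332  17  99] [ 723.1 -155.5   88.2]
```

View pics/w3.png

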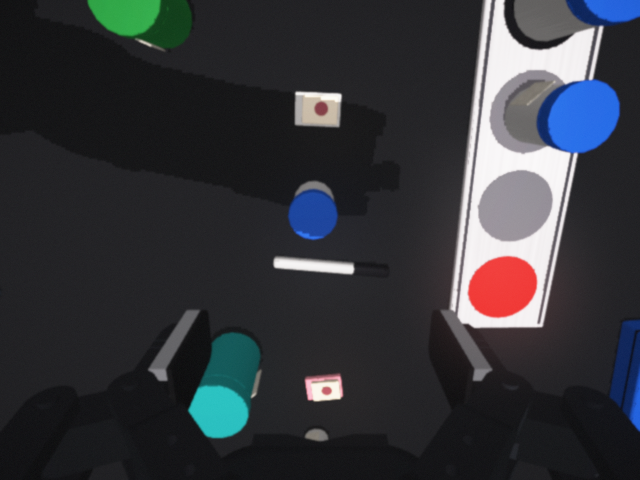

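The large pot is on its grey mark at (635.5, 71). The medium pot is at (443.4, −9), lid at pixel (312,214), so I'll take that next.

>>> play_rows(
  rows=[
    {"grip":-1,"x":-6,"y":-4.5,"z":-55,"roll":0},
    {"grip":-1,"x":0,"y":0,"z":-55,"roll":0},
    {"grip":-1,"x":0,"y":0,"z":-50,"roll":0},
    {"grip":-1,"x":0,"y":0,"z":-29,"roll":0},
    {"grip":-1,"x":0,"y":0,"z":-10,"roll":0},
  ],
)

```text
t: 15.45
tcp_pos: [0.4422, -0.0091, 0.0183]
orientation: [-179.8, 0.0, 90.0]
wrist_force: [-0.1, -0.0, 0.5]
width: 0.0857
gripper_force: 0.0
```

>>> play_rows(
  rows=[
    {"grip":-1,"x":0,"y":0,"z":0,"roll":0},
    {"grip":1,"x":0,"y":0,"z":0,"roll":0},
    {"grip":1,"x":0,"y":0,"z":0,"roll":0},
    {"grip":1,"x":0,"y":0,"z":0,"roll":0},
    {"grip":1,"x":0,"y":0,"z":0,"roll":0},
  ],
)

```text
t: 16.08
tcp_pos: [0.4432, -0.0086, 0.0212]
orientation: [179.9, -0.0, 90.0]
wrist_force: [-2.2, 1.5, 11.0]
width: 0.0398
gripper_force: 59.1
```

>>> play_rows(
  rows=[
    {"grip":1,"x":0,"y":0,"z":0,"roll":0},
    {"grip":1,"x":0,"y":0,"z":0,"roll":0},
    {"grip":1,"x":0,"y":0,"z":10,"roll":0},
    {"grip":1,"x":0,"y":0,"z":20,"roll":0},
    {"grip":1,"x":0,"y":0,"z":30,"roll":0},
  ],
)

```text
t: 16.7
tcp_pos: [0.4421, -0.0089, 0.081]
orientation: [-179.9, 0.0, 90.0]
wrist_force: [0.9, -0.1, -0.3]
width: 0.0398
gripper_force: 60.4
```

>>> play_rows(
  rows=[
    {"grip":1,"x":15,"y":-5,"z":10,"roll":0},
    {"grip":1,"x":40,"y":0,"z":0,"roll":0},
    {"grip":1,"x":50,"y":0,"z":0,"roll":0},
    {"grip":1,"x":50,"y":0,"z":0,"roll":0},
    {"grip":1,"x":30,"y":0,"z":0,"roll":0},
  ],
)

```text
t: 17.32
tcp_pos: [0.6298, -0.0136, 0.0909]
orientation: [179.9, 0.0, 90.1]
wrist_force: [-0.2, -0.2, -0.6]
width: 0.04
gripper_force: 60.5
```

>>> play_rows(
  rows=[
    {"grip":1,"x":8,"y":0,"z":0,"roll":0},
    {"grip":1,"x":0,"y":0,"z":0,"roll":0},
    {"grip":1,"x":0,"y":0,"z":0,"roll":0},
    {"grip":1,"x":0,"y":0,"z":-25,"roll":0},
    {"grip":1,"x":0,"y":0,"z":-17,"roll":0},
  ],
)

```text
t: 17.95
tcp_pos: [0.6346, -0.0136, 0.0476]
orientation: [-179.9, -0.0, 90.0]
wrist_force: [0.5, -0.4, -1.5]
width: 0.0395
gripper_force: 60.6
```

>>> play_rows(
  rows=[
    {"grip":1,"x":0,"y":0,"z":-8,"roll":0},
    {"grip":1,"x":0,"y":0,"z":-5,"roll":0},
    {"grip":1,"x":0,"y":0,"z":-4,"roll":0},
    {"grip":1,"x":0,"y":0,"z":-2,"roll":0},
    {"grip":1,"x":0,"y":0,"z":0,"roll":0},
  ],
)

```text
t: 18.58
tcp_pos: [0.6359, -0.0139, 0.0294]
orientation: [180.0, -0.0, 90.0]
wrist_force: [-0.7, 0.3, -1.2]
width: 0.0396
gripper_force: 60.6
```

>>> play_rows(
  rows=[
    {"grip":1,"x":0,"y":0,"z":-1,"roll":0},
    {"grip":0,"x":0,"y":0,"z":0,"roll":0},
    {"grip":-1,"x":0,"y":0,"z":0,"roll":0},
    {"grip":-1,"x":0,"y":0,"z":0,"roll":0},
    {"grip":-1,"x":0,"y":0,"z":0,"roll":0},
  ],
)

```text
t: 19.2
tcp_pos: [0.6356, -0.0138, 0.0281]
orientation: [-180.0, 0.0, 90.0]
wrist_force: [0.0, -0.0, -0.5]
width: 0.0856
gripper_force: 0.0
```

>>> play_rows(
  rows=[
    {"grip":-1,"x":0,"y":0,"z":30,"roll":0},
    {"grip":-1,"x":0,"y":0,"z":50,"roll":0},
    {"grip":-1,"x":0,"y":0,"z":60,"roll":0},
    {"grip":-1,"x":-20,"y":-40,"z":50,"roll":0},
    {"grip":-1,"x":-35,"y":-50,"z":0,"roll":0},
  ],
)

```text
t: 19.82
tcp_pos: [0.5842, -0.1017, 0.2183]
orientation: [179.6, 0.1, 90.2]
wrist_force: [0.4, -0.5, -1.1]
width: 0.0855
gripper_force: 0.0
```

>>> play_rows(
  rows=[
    {"grip":-1,"x":-40,"y":-55,"z":0,"roll":0},
    {"grip":-1,"x":-40,"y":-55,"z":0,"roll":0},
    {"grip":-1,"x":-35,"y":-50,"z":0,"roll":0},
    {"grip":-1,"x":-20,"y":-39,"z":0,"roll":0},
    {"grip":-1,"x":0,"y":0,"z":0,"roll":0},
  ],
)

```text
t: 20.45
tcp_pos: [0.451, -0.2948, 0.2153]
orientation: [180.0, 0.1, 89.6]
wrist_force: [-0.6, 0.5, -0.1]
width: 0.0856
gripper_force: 0.0
```

>>> play_rows(
  rows=[
    {"grip":-1,"x":0,"y":0,"z":0,"roll":0},
    {"grip":-1,"x":0,"y":0,"z":0,"roll":0},
    {"grip":-1,"x":0,"y":0,"z":0,"roll":0},
    {"grip":-1,"x":0,"y":0,"z":0,"roll":0},
    {"grip":-1,"x":0,"y":0,"z":0,"roll":0},
  ],
)

```text
t: 21.08
tcp_pos: [0.4536, -0.2909, 0.2147]
orientation: [-180.0, 0.0, 90.0]
wrist_force: [-0.4, 0.9, 0.7]
width: 0.0853
gripper_force: 0.0
```

```bash
python3 - <<'E'
from h import *
s=snapshot("wrist");cv2.imwrite("pics/w4.png",s["frame"][:,:,::-1])
st=arm.state();print(st["tcp_pos"],st["orientation"])
for a,p,b in blobs(s,"blue",300,90000): print(a,p,b,(plane(s,*p,.0395)*1000).round(1))
E
```

```text
[ 0.45356446 -0.29102407  0.21472823] [-1.79994666e+02 -5.12682186e-04  9.00293604e+01]
1120 [311.  220.3] [292 202  38  39] [ 445.5 -303.2   39.5]
```

View pics/w4.png

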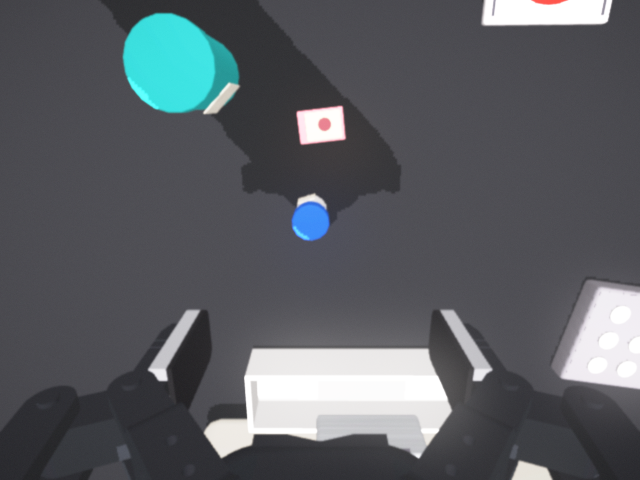

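The small pot is at (445.5, −303), lid at pixel (311,220), and the microscope base is about 10 cm away in −y. I'll descend and grip.

>>> play_rows(
  rows=[
    {"grip":-1,"x":-8,"y":-12,"z":-55,"roll":0},
    {"grip":-1,"x":0,"y":0,"z":-55,"roll":0},
    {"grip":-1,"x":0,"y":0,"z":-50,"roll":0},
    {"grip":-1,"x":0,"y":0,"z":-33,"roll":0},
    {"grip":-1,"x":0,"y":0,"z":-10,"roll":0},
  ],
)

```text
t: 21.75
tcp_pos: [0.4446, -0.3027, 0.0101]
orientation: [-179.9, -0.1, 90.0]
wrist_force: [1.3, 0.8, 1.1]
width: 0.0854
gripper_force: 0.0
```

>>> play_rows(
  rows=[
    {"grip":-1,"x":0,"y":0,"z":0,"roll":0},
    {"grip":1,"x":0,"y":0,"z":0,"roll":0},
    {"grip":1,"x":0,"y":0,"z":0,"roll":0},
    {"grip":1,"x":0,"y":0,"z":0,"roll":0},
    {"grip":1,"x":0,"y":0,"z":0,"roll":0},
  ],
)

```text
t: 22.38
tcp_pos: [0.446, -0.3033, 0.0127]
orientation: [179.9, 0.0, 90.0]
wrist_force: [-0.3, 1.2, 8.7]
width: 0.0306
gripper_force: 58.7
```

>>> play_rows(
  rows=[
    {"grip":1,"x":0,"y":0,"z":0,"roll":0},
    {"grip":1,"x":0,"y":0,"z":0,"roll":0},
    {"grip":1,"x":0,"y":0,"z":10,"roll":0},
    {"grip":1,"x":0,"y":0,"z":20,"roll":0},
    {"grip":1,"x":0,"y":0,"z":30,"roll":0},
  ],
)

```text
t: 23.0
tcp_pos: [0.4451, -0.3029, 0.0724]
orientation: [-179.9, -0.0, 90.0]
wrist_force: [-0.1, -0.5, -0.3]
width: 0.0307
gripper_force: 59.3
```

>>> play_rows(
  rows=[
    {"grip":1,"x":15,"y":15,"z":10,"roll":0},
    {"grip":1,"x":35,"y":37,"z":0,"roll":0},
    {"grip":1,"x":42,"y":45,"z":0,"roll":0},
    {"grip":1,"x":42,"y":45,"z":0,"roll":0},
    {"grip":1,"x":35,"y":40,"z":0,"roll":0},
  ],
)

```text
t: 23.62
tcp_pos: [0.616, -0.1189, 0.0824]
orientation: [180.0, -0.0, 90.1]
wrist_force: [0.3, -0.6, -1.2]
width: 0.0311
gripper_force: 59.3
```

>>> play_rows(
  rows=[
    {"grip":1,"x":22,"y":22,"z":0,"roll":0},
    {"grip":1,"x":0,"y":0,"z":0,"roll":0},
    {"grip":1,"x":0,"y":0,"z":0,"roll":0},
    {"grip":1,"x":0,"y":0,"z":-25,"roll":0},
    {"grip":1,"x":0,"y":0,"z":-17,"roll":0},
  ],
)

```text
t: 24.25
tcp_pos: [0.6354, -0.1005, 0.0393]
orientation: [-180.0, 0.0, 89.9]
wrist_force: [-0.6, -0.0, -1.0]
width: 0.0307
gripper_force: 59.4
```

>>> play_rows(
  rows=[
    {"grip":1,"x":0,"y":0,"z":-8,"roll":0},
    {"grip":1,"x":0,"y":0,"z":-5,"roll":0},
    {"grip":1,"x":0,"y":0,"z":-4,"roll":0},
    {"grip":1,"x":0,"y":0,"z":-2,"roll":0},
    {"grip":1,"x":0,"y":0,"z":0,"roll":0},
  ],
)

```text
t: 24.88
tcp_pos: [0.6366, -0.0992, 0.021]
orientation: [180.0, 0.0, 90.0]
wrist_force: [-0.9, -0.3, -0.1]
width: 0.0306
gripper_force: 59.4
```

>>> play_rows(
  rows=[
    {"grip":1,"x":0,"y":0,"z":-1,"roll":0},
    {"grip":0,"x":0,"y":0,"z":0,"roll":0},
    {"grip":-1,"x":0,"y":0,"z":0,"roll":0},
    {"grip":-1,"x":0,"y":0,"z":0,"roll":0},
    {"grip":-1,"x":0,"y":0,"z":0,"roll":0},
  ],
)

```text
t: 25.5
tcp_pos: [0.6365, -0.0992, 0.0197]
orientation: [-180.0, -0.0, 90.0]
wrist_force: [-0.7, -0.3, -0.3]
width: 0.0854
gripper_force: 0.0
```

>>> play_rows(
  rows=[
    {"grip":-1,"x":0,"y":0,"z":30,"roll":0},
    {"grip":-1,"x":0,"y":0,"z":50,"roll":0},
    {"grip":-1,"x":0,"y":0,"z":60,"roll":0},
    {"grip":-1,"x":0,"y":-40,"z":60,"roll":0},
    {"grip":-1,"x":0,"y":-40,"z":60,"roll":0},
  ],
)

```text
t: 26.12
tcp_pos: [0.6363, -0.1688, 0.2657]
orientation: [180.0, 0.0, 90.1]
wrist_force: [1.0, -0.6, -0.6]
width: 0.0854
gripper_force: 0.0
```

>>> play_rows(
  rows=[
    {"grip":-1,"x":0,"y":-20,"z":50,"roll":0},
    {"grip":-1,"x":0,"y":0,"z":0,"roll":0},
    {"grip":-1,"x":0,"y":0,"z":0,"roll":0},
    {"grip":-1,"x":0,"y":0,"z":0,"roll":0},
    {"grip":-1,"x":0,"y":0,"z":0,"roll":0},
  ],
)

```text
t: 26.75
tcp_pos: [0.6363, -0.1877, 0.3126]
orientation: [-179.9, -0.0, 90.1]
wrist_force: [0.4, -0.2, 0.5]
width: 0.0855
gripper_force: 0.0
```

```bash
python3 - <<'E'
from h import *
s=snapshot("wrist");b=snapshot("scene");cv2.imwrite("pics/w5.png",np.hstack([cv2.resize(x["frame"],(400,300)) for x in(s,b)])[:,:,::-1])
print(arm.state()["tcp_pos"])
for n,f in(("wrist",s),("scene",b)):
  for a,p,_ in blobs(f,"blue",200,90000)+blobs(f,"yellow",200,90000): print(n,a,p,[(plane(f,*p,z)[:2]*1000).round(0).tolist() for z in(.0476,.0596,.0736,.0876,.057)])
E
```

```text
[ 0.63643141 -0.18802911  0.31308666]
wrist 828 [319.8   9.8] [[635.0, -21.0], [635.0, -23.0], [635.0, -26.0], [635.0, -29.0], [635.0, -23.0]]
wrist 743 [320.6  98.3] [[636.0, -99.0], [636.0, -99.0], [636.0, -99.0], [636.0, -100.0], [636.0, -99.0]]
wrist 13919 [486.7 205.2] [[818.0, -209.0], [812.0, -206.0], [806.0, -202.0], [800.0, -199.0], [814.0, -206.0]]
scene 1009 [470.8 240.3] [[605.0, 193.0], [614.0, 182.0], [625.0, 169.0], [635.0, 156.0], [612.0, 185.0]]
scene 787 [428.5 266.9] [[617.0, 90.0], [626.0, 80.0], [636.0, 69.0], [646.0, 58.0], [624.0, 82.0]]
scene 578 [385.1 294.1] [[627.0, -7.0], [636.0, -15.0], [646.0, -24.0], [656.0, -33.0], [634.0, -13.0]]
scene 386 [338.9 323.2] [[638.0, -100.0], [646.0, -106.0], [656.0, -114.0], [666.0, -121.0], [644.0, -105.0]]
scene 5574 [359.8 455.5] [[826.0, -197.0], [831.0, -202.0], [837.0, -207.0], [843.0, -212.0], [830.0, -201.0]]
scene 393 [450.3 168.2] [[425.0, 308.0], [437.0, 295.0], [451.0, 280.0], [465.0, 264.0], [434.0, 298.0]]
scene 624 [634.2 281.4] [[819.0, 346.0], [824.0, 332.0], [830.0, 316.0], [836.0, 300.0], [823.0, 335.0]]
```

View pics/w5.png

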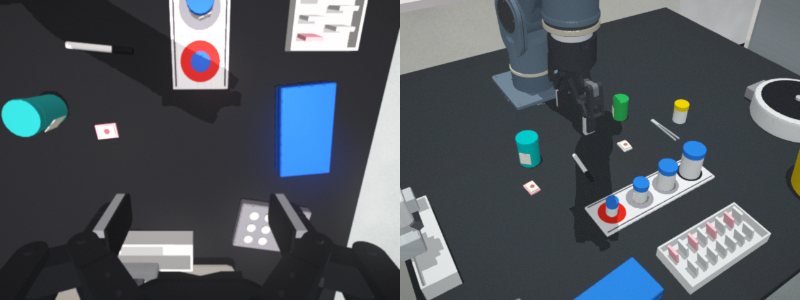

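All four pots stand upright within about 2 mm of their marks, in order from red to black. The yellow pot hasn't moved, and the gripper is well clear.

```bash
python3 -c "
from rig import arm
print(arm.finish_job())"
```

```text
the job is handed in; nothing more can be done
None
```

The job is handed in: the four blue-lidded pots stand upright on the tray in size order from the red mark to the black, each about 2 mm or less off centre in the last pictures and released, and the yellow-lidded pot has not moved; the hand-in call gave no verdict.

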